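Load the analyser tray with reagent packs

TASK

Get the analyser's loading tray ready: stand the three grey reagent packs upright in a neat row on the tray, one squarely on each printed outline with its cap end over the black dot, setting them down rather than dropping them. One pack's snap cap is standing up; press it fully down so that it ends up shut like the others. Leave the loose jar, vial and brown bottle on the bench where they are.

Things in the scene. Friction and masses are not known exactly. Their poses are not given: they have to be found in the camera images.
- tray: Fixed flat aluminium tray, 150 (x) x 300 mm (y), floor 4 mm and low rim 10 mm above the bench. Three black printed outlines 80 mm apart along y, each 108 x 48 mm inside, long way along tray x; in each a black dot (24 mm across), 30 mm from the outline's middle towards tray +x, shows where the cap end goes. Origin: centre of the underside.
- slot0 (a point): Middle of the lowest-y printed outline, on the tray floor (4 mm above the bench); axes as the tray's: x towards the dot (cap end), z up.
- slot1 (a point): Middle of the middle printed outline, on the tray floor (4 mm above the bench); axes as the tray's: x towards the dot (cap end), z up.
- slot2 (a point): Middle of the highest-y printed outline, on the tray floor (4 mm above the bench); axes as the tray's: x towards the dot (cap end), z up.
- pack_a: Loose grey reagent pack standing upright: box 100 (x) x 40 (y) x 52 mm high, about 0.25 kg, paper labels on the long sides, black round snap cap (33 mm across, 14 mm high) on top, 30 mm from the middle towards +x. Origin: centre of the underside. Pinch across the 40 mm width. Its cap is closed and does not move; cap top 69 mm above the underside.
- pack_b: Loose grey reagent pack standing upright: box 100 (x) x 40 (y) x 52 mm high, about 0.25 kg, paper labels on the long sides, black round snap cap (33 mm across, 14 mm high) on top, 30 mm from the middle towards +x. Origin: centre of the underside. Pinch across the 40 mm width. Its cap is closed and does not move; cap top 69 mm above the underside.
- pack_c: Loose grey reagent pack standing upright: box 100 (x) x 40 (y) x 52 mm high, about 0.25 kg, paper labels on the long sides, black round snap cap (33 mm across, 14 mm high) on top, 30 mm from the middle towards +x. Origin: centre of the underside. Pinch across the 40 mm width. Its cap stands up, its white neck showing (see cap): cap top 81 mm above the underside while up, 69 mm when shut.
- pack_a_neck (a point): Point on the top face (52 mm above the underside) of pack_a, on its cap's axis, 30 mm from the middle: marks the cap end.
- pack_b_neck (a point): Point on the top face (52 mm above the underside) of pack_b, on its cap's axis, 30 mm from the middle: marks the cap end.
- pack_c_neck (a point): Point on the top face (52 mm above the underside) of pack_c, on its cap's axis, 30 mm from the middle: marks the cap end.
- cap (a joint): Snap cap of pack_c, sliding straight down on its neck: about 0 (up to 0.002) = standing up, 0.012 m = fully down, shut. Stays where left; takes about 6 N to move.
- cap_top (a point): Centre of the flat top (33 mm across) of pack_c's snap cap; moves with the cap.
- jar: Bystander: clear specimen jar with white lid, 42 mm across, 62 mm high, loose among the packs. Origin: centre of the underside.
- vial: Bystander: glass vial with grey lid, 34 mm across, 55 mm high, loose. Origin: centre of the underside.
- flask: Bystander: brown glass bottle, 90 mm across, 190 mm high, loose. Origin: centre of the underside.

How it is judged (in metres and radians):
At the end, for the whole second after the job is handed in: Each outline carries one pack (any): middle within 10 mm of the outline's, long axis within 0.14 rad of tray x, cap end at the dot, underside within 4 mm of the tray floor, upright within 0.06 rad, at rest (under 0.02 m/s). pack_c's cap is down by more than 10.5 of its 12 mm (((horizontal distance between pack_a and slot0 below 0.01 m and angle between the x axis of pack_a and the x axis of tray, either way round below 0.14 rad and x of pack_a_neck in the frame of slot0 above 0.01 m and z of pack_a in the frame of slot0 below 0.004 m and angle between pack_a's own z axis and vertical below 0.06 rad) or (horizontal distance between pack_b and slot0 below 0.01 m and angle between the x axis of pack_b and the x axis of tray, either way round below 0.14 rad and x of pack_b_neck in the frame of slot0 above 0.01 m and z of pack_b in the frame of slot0 below 0.004 m and angle between pack_b's own z axis and vertical below 0.06 rad) or (horizontal distance between pack_c and slot0 below 0.01 m and angle between the x axis of pack_c and the x axis of tray, either way round below 0.14 rad and x of pack_c_neck in the frame of slot0 above 0.01 m and z of pack_c in the frame of slot0 below 0.004 m and angle between pack_c's own z axis and vertical below 0.06 rad)) and ((horizontal distance between pack_a and slot1 below 0.01 m and angle between the x axis of pack_a and the x axis of tray, either way round below 0.14 rad and x of pack_a_neck in the frame of slot1 above 0.01 m and z of pack_a in the frame of slot1 below 0.004 m and angle between pack_a's own z axis and vertical below 0.06 rad) or (horizontal distance between pack_b and slot1 below 0.01 m and angle between the x axis of pack_b and the x axis of tray, either way round below 0.14 rad and x of pack_b_neck in the frame of slot1 above 0.01 m and z of pack_b in the frame of slot1 below 0.004 m and angle between pack_b's own z axis and vertical below 0.06 rad) or (horizontal distance between pack_c and slot1 below 0.01 m and angle between the x axis of pack_c and the x axis of tray, either way round below 0.14 rad and x of pack_c_neck in the frame of slot1 above 0.01 m and z of pack_c in the frame of slot1 below 0.004 m and angle between pack_c's own z axis and vertical below 0.06 rad)) and ((horizontal distance between pack_a and slot2 below 0.01 m and angle between the x axis of pack_a and the x axis of tray, either way round below 0.14 rad and x of pack_a_neck in the frame of slot2 above 0.01 m and z of pack_a in the frame of slot2 below 0.004 m and angle between pack_a's own z axis and vertical below 0.06 rad) or (horizontal distance between pack_b and slot2 below 0.01 m and angle between the x axis of pack_b and the x axis of tray, either way round below 0.14 rad and x of pack_b_neck in the frame of slot2 above 0.01 m and z of pack_b in the frame of slot2 below 0.004 m and angle between pack_b's own z axis and vertical below 0.06 rad) or (horizontal distance between pack_c and slot2 below 0.01 m and angle between the x axis of pack_c and the x axis of tray, either way round below 0.14 rad and x of pack_c_neck in the frame of slot2 above 0.01 m and z of pack_c in the frame of slot2 below 0.004 m and angle between pack_c's own z axis and vertical below 0.06 rad)) and value of joint cap above 0.0105 m and linear speed of each of pack_a, pack_b, pack_c below 0.02 m/s); the robot touches nothing.
It fails at once if a reagent pack is dropped or thrown (faster than 0.7 m/s with nothing of the robot touching it) ((linear speed of pack_a above 0.7 m/s and contact force between each of the arm, the fingers and pack_a below 0.05 N) or (linear speed of pack_b above 0.7 m/s and contact force between each of the arm, the fingers and pack_b below 0.05 N) or (linear speed of pack_c above 0.7 m/s and contact force between each of the arm, the fingers and pack_c below 0.05 N)).
It fails at once if the jar is shifted more than 30 mm or knocked over (distance of jar from where it was at the start of the episode above 0.03 m or angle between jar's own z axis and vertical above 0.6 rad).
It fails at once if the vial is shifted more than 30 mm or knocked over (distance of vial from where it was at the start of the episode above 0.03 m or angle between vial's own z axis and vertical above 0.6 rad).
It fails at once if the flask is shifted more than 30 mm or knocked over (distance of flask from where it was at the start of the episode above 0.03 m or angle between flask's own z axis and vertical above 0.6 rad).
It also fails if it takes over 72 s, if anything falls off the work surface, if the arm or the gripper's body presses on something with over 40 N, if the wrist force passes 120 N, or if a joint passes its speed limit or range.

ROBOT

A 7-joint arm with a two-finger parallel gripper is mounted at the origin on the work surface. World frame = base frame: x ahead of the robot, y to its left, z up, the work surface at z = 0. Lengths are in mm, angles in rad, forces in N, time in s.
With the tool pointing down it reaches from about 400 to 875 mm from the base axis. Payload 4.4 kg.
Tool frame: the origin (TCP) lies midway between the tips of the shut fingers; the grasp point (between the pads) lies 19 mm behind it; z points along the fingers, y is the line along which they close (so a half turn about z gives the same grasp; the last joint's range is limited). The gripper opens to 85 mm and grips with 20 to 120 N. Pads are 22 mm wide; open, the fingers measure 114 mm over their backs; the gripper's body (76 mm by 85 mm) begins 54 mm behind the grasp point. The pads swing forward as they close: fully open they stand 13 mm farther back than shut.
Start: joints at [1.223, 0.628, 0.038, 1.517, -0.027, 0.996, -0.02], TCP at [180.783, -624.368, 231.313] pointing down, gripper open.
Joint ranges: [-3.06, 3.06], [-0.37, 2.12], [-1.25, 1.32], [0.18, 2.47], [-1.1, 4.24], [0.23, 1.98], [-2.94, 2.94]. Speed limits (rad/s): [2.57, 2.57, 3.14, 3.14, 3.14, 3.14, 3.14].

INTERFACE

Orientations are given as [roll, pitch, yaw] about the fixed x, y, z axes, in that order (R = Rz(yaw) Ry(pitch) Rx(roll)).
In Python, from cell import ctrl gives the robot as it stands.
- The arm moves only by the shell command python3 -m crank 'ROWS' [OPENING]. ROWS is JSON, a list that holds one entry, the list of rows, each a list of 4 numbers: the shift along the tool's x, y, z normalised to -1 to 1, where 1 is 2.5 cm, then the turn about the tool's z normalised to -1 to 1, where 1 is 0.08 rad. In form: [[[dx, dy, dz, turn], ...]]. A call has 1 to 12 rows; each row shifts and turns the commanded pose from where the row before left it, along the tool's axes as they then stand; what a row does not reach is not made up. A row lasts 1/12 s, in which the tool goes at most 41.7 mm and 7.16 degrees, less where a joint would pass 70% of its speed; a pose out of reach is approached as far as the arm can. A call with a number of a shift or a turn outside -1 to 1 is refused whole. A call with a gripper value outside its range is refused whole. OPENING is the closure, from -1 (fully open) to 1 (shut), set as the call begins (- or left out, the last holds). The fingers move at their own pace and stop on an object; the grip force is fixed at half the most. Time passes only in rows, so rows that do not move let the fingers close. It gives the time, the measured TCP pose, the force, the opening and the grip force at its end, in the units of the state.
- ctrl.read_state(): the state, without advancing time (a new reading comes with each control period).
- ctrl.get_image(name): name is "scene" or "top" or "wrist"; returns a dict with "img" (480x640x3 uint8, red, green, blue), "intrinsics" (3x3 intrinsics, pixels), "dist" ([k1, k2, p1, p2, k3] as OpenCV has them; the pictures are not rectified), "extrinsics" (4x4, takes a point from camera to world coordinates). Camera axes: x right, y up, looking along -z (the intrinsics and any distortion apply to the point x, -y, -z); pixel columns grow to the right and rows downward; lengths in mm; the calibration is good to about 2 mm. A picture is of the moment at which its call begins. There is no depth.
- ctrl.finish_job(): hands the job in; it is judged then, once.
Trained networks look in the newest picture that a camera, given by its name, has taken for a name from the list of things; names that differ only in an ending like _2 or _b are one class to them, and where a whole thing is asked for, a point or a joint stands for the part that bears it (a point fixed in the world has none). Each returns a list of dicts, best first, with "confidence" (0 to 1); they miss things now and then, are a little off and sometimes report something else, mostly with a low value. They report only what shows in the picture. A call takes as long as a camera call.
- ctrl.find_in(camera, target): "position" ([row, column] in pixels, amid what is visible of it).
- ctrl.trace(camera, target): "mask" (480x640 bool, what is visible of it) and "position" ([row, column] in pixels, amid what is visible of it).
- ctrl.place_of(camera, target): "position" ([row, column] in pixels: a listed point, or the origin of a listed thing).
The state is a dict: "clock": time; "qpos": joint angles; "qd": joint speeds; "tau": joint torques, N m; "eef_pos": TCP position; "tool_rot": TCP orientation; "force": force on the tool from outside, world axes, zero at the start; "torque": the same for the moment, N m; "width": finger opening in mm; "gripper_force": force on a finger pad.
Only numpy, scipy, OpenCV 4.12 (cv2) and the standard library are available. Lean on these libraries where they do the work, as an engineer would, in place of code of your own. Each camera call takes 0.05 s, during which the arm holds its last target. There are 200 camera calls.

## Working session

There is one attempt and no reset: what is moved stays moved. The work goes in short steps, Python scripts to look and compute and a shell command to move; the robot and the scene stay as the last step left them, time stands still between calls to the robot, and variables do not carry over. Pictures are saved under pics/ and viewed, at most 10 in all, crops included, and the job is handed in when it is done.

```bash
ls; mkdir -p pics
python3 - <<'E'
from cell import ctrl
import cv2
s=ctrl.read_state();print(s)
for n in("top","scene"):
    d=ctrl.get_image(n);cv2.imwrite(f"pics/{n}0.png",d["img"][:,:,::-1])
    print(n,d["intrinsics"],d["dist"],d["extrinsics"])
E
```

```text
pics
{'clock': 0.0, 'qpos': array([ 1.22319467,  0.62933922,  0.03841583,  1.51838279, -0.0269842 ,
        0.99631882, -0.01999421]), 'qd': array([-0.00203777,  0.00065274,  0.00017814, -0.00062451, -0.00146601,
        0.00063685, -0.0010756 ]), 'tau': array([ 1.31222252e-03, -5.63403940e+01,  1.22596063e+00, -1.93444455e+01,
        1.06939909e-02,  1.06661010e-02, -3.22169235e-06]), 'eef_pos': array([ 180.61585623, -623.7354547 ,  230.38838263]), 'tool_rot': array([-3.13966191e+00,  2.35097347e-05,  2.81836881e-01]), 'force': array([ 0.43616374,  0.45715544, -0.27886711]), 'torque': array([ 0.0272061 ,  0.00351623, -0.0175396 ]), 'gripper_force': 0.0, 'width': 85.30678997645965}
top [[569.75794545   0.         327.46715804]
 [  0.         569.75794545 237.46808608]
 [  0.           0.           1.        ]] [-0.06032067  0.          0.          0.          0.        ] [[-1.62065692e-02  9.99162470e-01 -3.75726631e-02  5.31518949e+02]
 [-9.99868506e-01 -1.62163109e-02  4.54809824e-05 -8.76937604e+01]
 [-5.63847096e-04  3.75684596e-02  9.99293897e-01  1.44868319e+03]
 [ 0.00000000e+00  0.00000000e+00  0.00000000e+00  1.00000000e+00]]
scene [[586.19623288   0.         316.88218597]
 [  0.         586.19623288 235.12729159]
 [  0.           0.           1.        ]] [0.02100156 0.         0.         0.         0.        ] [[ 1.82688893e-01 -7.41437794e-01  6.45673885e-01  1.37990617e+03]
 [ 9.83157556e-01  1.41174451e-01 -1.16064616e-01 -2.58071357e+02]
 [-5.09796326e-03  6.56002875e-01  7.54741173e-01  1.01767220e+03]
 [ 0.00000000e+00  0.00000000e+00  0.00000000e+00  1.00000000e+00]]
```

View pics/top0.png

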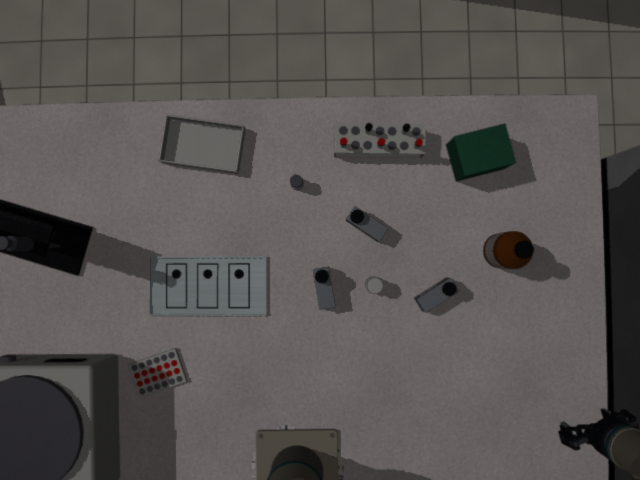

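View pics/scene0.png

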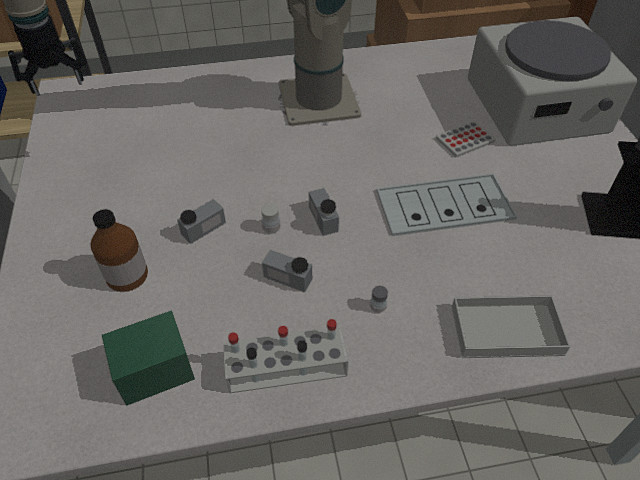

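```bash
cat > h.py <<'E'
from cell import ctrl
import numpy as np, cv2
def cam(n):
    d=ctrl.get_image(n); return d
def ray(d,px):  # px row,col -> origin, dir (world)
    K,D,T=d["intrinsics"],np.array(d["dist"]),d["extrinsics"]
    u=cv2.undistortPoints(np.array([[[px[1],px[0]]]],float),K,D)[0,0]
    v=T[:3,:3]@np.array([u[0],-u[1],-1]); return T[:3,3],v/np.linalg.norm(v)
def atz(d,px,z):
    o,v=ray(d,px); return o+v*(z-o[2])/v[2]
def tri(rs):
    A=0;b=0
    for o,v in rs:
        M=np.eye(3)-np.outer(v,v);A=A+M;b=b+M@o
    p=np.linalg.solve(A,b); return p,[np.linalg.norm((np.eye(3)-np.outer(v,v))@(p-o)) for o,v in rs]
def proj(d,P):
    T=d["extrinsics"];q=(np.asarray(P,float)-T[:3,3])@T[:3,:3]
    q=q*[1,-1,-1]; r=cv2.projectPoints(q.reshape(1,1,3),np.zeros(3),np.zeros(3),d["intrinsics"],np.array(d["dist"]))[0][0,0]
    return r[::-1]
E
python3 - <<'E'
from h import *
np.set_printoptions(precision=1,suppress=True)
D={n:cam(n) for n in("top","scene")}
Z=dict(pack_a=0,pack_a_neck=52,pack_c=0,pack_c_neck=52,cap_top=81,slot0=4,slot1=4,slot2=4,tray=0,jar=0,vial=0,flask=0)
for t in Z:
    for n in D:
        for r in ctrl.place_of(n,t):
            if r["confidence"]>.25: print(t,n,round(r["confidence"],2),np.array(r["position"]),atz(D[n],r["position"],Z[t])[:2])
E
```

```text
pack_a top 0.97 [225.7 366.9] [ 614.4 -188.7]
pack_a top 0.85 [287.  324.3] [460.4 -77.7]
pack_a top 0.64 [291.8 435.4] [ 443.3 -359.8]
pack_a top 0.49 [283.  176.7] [476.1 298.4]
pack_a scene 0.88 [276.9 288.5] [ 615.7 -183.9]
pack_a scene 0.78 [228.5 206.3] [ 441.2 -350.3]
pack_a scene 0.65 [218. 326.] [460.7 -70.7]
pack_a_neck top 0.65 [284.5 375.6] [ 466.9 -203.7]
pack_a_neck top 0.64 [215.3 359. ] [ 637.3 -166.1]
pack_a_neck scene 0.9 [266.1 300.7] [ 631.7 -158.4]
pack_a_neck scene 0.36 [229.9 206.1] [ 493.2 -346.3]
pack_c top 0.97 [225.7 366.9] [ 614.4 -188.7]
pack_c top 0.85 [287.  324.3] [460.4 -77.7]
pack_c top 0.64 [291.8 435.4] [ 443.3 -359.8]
pack_c top 0.49 [283.  176.7] [476.1 298.4]
pack_c scene 0.88 [276.9 288.5] [ 615.7 -183.9]
pack_c scene 0.78 [228.5 206.3] [ 441.2 -350.3]
pack_c scene 0.65 [218. 326.] [460.7 -70.7]
pack_c_neck top 0.73 [277.9 322. ] [485.2 -72.8]
pack_c_neck scene 0.78 [209.8 324.7] [482.3 -78.3]
pack_c_neck scene 0.31 [204.9 443.5] [518.  190.6]
cap_top top 0.59 [277.1 323.2] [488.1 -76. ]
cap_top scene 0.59 [207.  326.3] [501.5 -78.6]
slot0 top 
[... 345 characters left out ...]
t1 scene 0.75 [197.7 477.3] [467.4 300.6]
slot1 scene 0.63 [204.7 445.5] [475.4 217.8]
slot2 top 0.96 [282.1 204.5] [477.5 226.2]
slot2 top 0.59 [280.9 176.9] [481.6 296.8]
slot2 scene 0.89 [208.3 415.9] [473.6 144.9]
slot2 scene 0.75 [197.7 477.3] [467.4 300.6]
slot2 scene 0.63 [204.7 445.5] [475.4 217.8]
tray top 0.56 [283.8 206.7] [473.  221.5]
tray scene 0.57 [204.4 444.8] [470.6 218.4]
jar top 0.66 [284.4 373.8] [ 464.9 -203.4]
jar top 0.57 [249.6 499.6] [ 547.8 -527.2]
jar scene 0.83 [230.  269.8] [ 473.4 -205.9]
vial top 0.59 [181. 296.] [731.7  -9.7]
vial scene 0.88 [306.1 379.3] [725.8  -9.8]
flask top 0.78 [249.9 501.5] [ 547.  -532.1]
flask scene 0.98 [275.7 127.3] [ 547.  -526.9]
```

The top view shows the packs with caps at about (row 216, col 357), (277, 322) and (289, 449). The tray outlines have dots at about (273, 176/207/239), and the jar sits at (285, 374) between the packs. The scene view agrees, and pack_c is probably the pack at (209, 326). Next I'll triangulate the caps, dots and packs.

Run:
```python
from h import *
np.set_printoptions(precision=1,suppress=True)
D={n:cam(n) for n in("top","scene")}
def blob(n,rc,w=16,th=38):
    g=D[n]["img"].max(2);r,c=map(int,rc);s=g[r-w:r+w+1,c-w:c+w+1]<th
    k,l,st,ce=cv2.connectedComponentsWithStats(s.astype(np.uint8))
    i=min(range(1,k),key=lambda i:np.hypot(*(ce[i]-w))-st[i,4]*.05)
    return np.array([ce[i][1]+r-w,ce[i][0]+c-w]),st[i]
for nm,a,b,w in(("P1",(216,357),(265,299),16),("P2",(277,322),(207,328),16),("P3",(289,449),(217,188),16),("d0",(273,239),(216,416),10),("d1",(273,207),(212,449),10),("d2",(273,176),(208,481),10)):
    pa,sa=blob("top",a,w);pb,sb=blob("scene",b,w)
    p,e=tri([ray(D["top"],pa),ray(D["scene"],pb)]);print(nm,pa,sa,pb,sb,p,e)
for n in D:
    for t in ("pack_a","tray"):
      for r in ctrl.trace(n,t):
        if r["confidence"]<.3: continue
        m=r["mask"].astype(np.uint8);c=max(cv2.findContours(m,0,2)[0],key=cv2.contourArea)
        print(t,n,round(r["confidence"],2),m.sum(),np.array(cv2.boundingRect(c)))
```

```text
P1 [216.2 356.9] [  9  10  15  14 157] [265.5 299.5] [  9   9  16  15 109] [ 634.6 -160.9   58.1] [np.float64(0.29623309661509883), np.float64(0.29623309661506697)]
P2 [276.2 321.7] [  9   9  14  14 151] [206.4 327.7] [ 9  9 14 13 97] [490.  -72.7  70. ] [np.float64(0.3003825260258716), np.float64(0.30038252602589716)]
P3 [288.6 449.1] [  9   9  15  14 163] [217.  187.9] [  9   9  15  14 109] [ 454.1 -382.7   59.8] [np.float64(0.26351919154452824), np.float64(0.26351919154449294)]
d0 [273.4 238.7] [ 6  7  8  8 55] [216.4 415.9] [ 6  8  9  6 30] [498.  138.4   2.9] [np.float64(0.662208394601564), np.float64(0.6622083946016807)]
d1 [273.5 207.4] [ 7  7  8  8 53] [212.1 448.7] [ 6  8  8  6 30] [499.2 218.3   2.8] [np.float64(0.4195407261477721), np.float64(0.4195407261478695)]
d2 [273.7 175.8] [ 6  7  9  9 57] [207.7 480.8] [ 6  7  9  6 35] [499.5 298.7   2.5] [np.float64(1.1033709947120427), np.float64(1.1033709947119403)]
pack_a top 0.84 642 [313 267  21  42]
pack_a top 0.75 776 [415 278  43  34]
pack_a top 0.62 707 [346 207  41  35]
tray top 0.69 7098 [147 255 121  61]
pack_a scene 0.89 1299 [178 200  47  45]
pack_a scene 0.81 1448 [262 250  50  43]
pack_a scene 0.77 1027 [307 188  33  48]
tray scene 0.74 6165 [376 173 141  63]
```

P2's cap sits about 11 mm higher than the others, so it is pack_c. With the cap axes known, I'll fit each pack's yaw by its silhouette in both views.

```bash
cat > fit.py <<'E'
from h import *
from scipy.optimize import minimize
def sil(d,x,y,yaw,top,z0=0):
    R=np.array([[np.cos(yaw),-np.sin(yaw)],[np.sin(yaw),np.cos(yaw)]]);pts=[]
    B=[(a,b,h) for a in(-50,50) for b in(-20,20) for h in(0,52)]
    C=[(30+16.5*np.cos(t),16.5*np.sin(t),h) for t in np.linspace(0,6.28,20) for h in(top-14,top)]
    m=np.zeros((1920,2560),np.uint8)
    for S in(B,C):
        q=np.array([proj(d,[*(R@p[:2]+[x,y]),p[2]+z0])[::-1] for p in S])
        cv2.fillConvexPoly(m,cv2.convexHull(((q+.5)*4).astype(np.int32)),1)
    return cv2.resize(m.astype(np.float32),(640,480),interpolation=cv2.INTER_AREA)
def fit(obs,x0,top,z0=0):  # obs: [(d,mask)]
    f=lambda v:sum(np.abs(sil(d,*v*[1,1,.02],top,z0)-m).sum()/m.sum() for d,m in obs)
    v0=np.array(x0)/[1,1,.02]
    r=minimize(f,v0,method="Nelder-Mead",options=dict(initial_simplex=[v0]+[v0+6*e for e in np.eye(3)],xatol=.2,fatol=1e-3))
    return r.x*[1,1,.02],r.fun/len(obs)
E
python3 - <<'E'
from fit import *
np.set_printoptions(precision=3,suppress=True)
D={n:cam(n) for n in("top","scene")}
M={n:[r for r in ctrl.trace(n,"pack_a") if r["confidence"]>.3] for n in D}
for nm,x0,top,cap in(("P1",(616,-185,.92),69,(634.6,-161)),("P2",(461,-74,.1),81,(490,-72.7)),("P3",(442,-355,-1.16),69,(454,-382.7))):
    o=[(D[n],min(M[n],key=lambda r:np.hypot(*(np.array(r["position"])-proj(D[n],[*x0[:2],30]))))["mask"].astype(float)) for n in D]
    for oo in(o,o[:1],o[1:]):
        v,e=fit(oo,x0,top);print(nm,v,round(e,3),"cap",v[:2]+30*np.array([np.cos(v[2]),np.sin(v[2])]),cap)
E
```

```text
P1 [ 617.919 -186.132    0.967] 0.08 cap [ 634.95  -161.434] (634.6, -161)
P1 [ 617.572 -184.996    0.957] 0.056 cap [ 634.846 -160.468] (634.6, -161)
P1 [ 618.603 -187.739    0.955] 0.069 cap [ 635.919 -163.241] (634.6, -161)
P2 [461.203 -78.045   0.152] 0.082 cap [490.858 -73.505] (490, -72.7)
P2 [460.285 -77.175   0.16 ] 0.062 cap [489.904 -72.409] (490, -72.7)
P2 [462.838 -79.537   0.151] 0.052 cap [492.498 -75.036] (490, -72.7)
P3 [ 441.788 -358.012   -1.051] 1.135 cap [ 456.69  -384.049] (454, -382.7)
P3 [ 464.358 -350.36    -1.717] 2.03 cap [ 459.986 -380.04 ] (454, -382.7)
P3 [ 440.198 -356.864   -1.011] 0.102 cap [ 456.123 -382.288] (454, -382.7)
```

Three poses (x, y, yaw): P1 is about (617.5, -186, 0.957), pack_c about (461, -78, 0.153), and P3 about (440.5, -357, -1.03). I'm going above P3 first.

```bash
python3 -m crank '[[[0.4,-0.23,0,0],[0.81,-0.46,0,0],[0.81,-0.46,0,0],[0.81,-0.46,0,0],[0.81,-0.46,0,0],[0.81,-0.46,0,0],[0.81,-0.46,0,0],[0.81,-0.46,0,0]]]' -1
python3 -m crank '[[[0.81,-0.46,0,0],[0.81,-0.46,0,0],[0.81,-0.46,0,0],[0.81,-0.46,0,0],[0.81,-0.46,0,0],[0.81,-0.46,0,0],[0.81,-0.46,0,0],[0.81,-0.46,0,0],[0.4,-0.23,0,0]]]'
python3 -m crank '[[[0,0,0,1],[0,0,0,1],[0,0,0,1],[0,0,0,1],[0,0,0,1],[0,0,0,1],[0,0,0,1],[0,0,0,1],[0,0,0,1]]]'
python3 -m crank '[[[0,0,0,1],[0,0,0,1],[0,0,0,1],[0,0,0,1],[0,0,0,1],[0,0,0,1],[0,0,0,1],[0,0,0,0.4],[0,0,0,0]]]'
cat > mv.py <<'E'
# usage: delta(x,y,z,yaw): tool-frame units from the present pose
from h import *
def delta(x,y,z=None,yaw=None):
    s=ctrl.read_state();p=s["eef_pos"];w=s["tool_rot"][2];d=np.array([x,y])-p[:2]
    print("at",p.round(1),"rot",s["tool_rot"].round(3),"q",s["qpos"].round(2),"w",round(s["width"],1),"t",round(s["clock"],1))
    for a in [w]+([] if yaw is None else [yaw]):
        print("yaw %.3f: dx %.2f dy %.2f"%(a,(np.cos(a)*d[0]+np.sin(a)*d[1])/25,(np.sin(a)*d[0]-np.cos(a)*d[1])/25),end="; ")
    print("dz %.2f"%(0 if z is None else (p[2]-z)/25),"turn %.2f"%(0 if yaw is None else -((yaw-w+np.pi)%(2*np.pi)-np.pi)/.08))
E
python3 - <<'E'
from mv import *
delta(440.5,-357,15,-1.03)
d=cam("wrist");cv2.imwrite("pics/w1.png",d["img"][:,:,::-1]);print(d["extrinsics"].round(2))
for t in("pack_a","pack_a_neck"):
    for r in ctrl.place_of("wrist",t):print(t,r,atz(d,r["position"],0 if t=="pack_a" else 52))
E
```

```text
clock: 2.57
eef_pos: [303.9, -497.5, 231.4]
tool_rot: [-3.141, -0.001, 0.282]
force: [0.1, 0.2, -0.0]
width: 85.4
gripper_force: 0.0
clock: 3.32
eef_pos: [443.4, -353.7, 231.5]
tool_rot: [-3.14, -0.002, 0.286]
force: [-0.4, 0.5, 0.2]
width: 85.7
gripper_force: 0.0
clock: 4.07
eef_pos: [440.3, -357.5, 231.4]
tool_rot: [3.142, 0.0, -0.442]
force: [-0.5, -0.3, -0.7]
width: 85.4
gripper_force: 0.0
clock: 4.82
eef_pos: [440.4, -357.4, 231.3]
tool_rot: [3.141, 0.0, -1.031]
force: [-0.4, 0.2, -1.0]
width: 85.2
gripper_force: 0.0
at [ 440.4 -357.4  231.3] rot [ 3.141  0.    -1.031] q [ 0.37  0.54  0.4   1.76 -0.26  0.9  -1.72] w 85.2 t 4.8
yaw -1.031: dx -0.01 dy -0.01; yaw -1.030: dx -0.01 dy -0.01; dz 8.65 turn -0.01
[[-8.6000e-01  4.9000e-01  1.7000e-01  4.8342e+02]
 [-5.1000e-01 -8.1000e-01 -2.8000e-01 -4.2891e+02]
 [ 0.0000e+00 -3.2000e-01  9.5000e-01  3.7356e+02]
 [ 0.0000e+00  0.0000e+00  0.0000e+00  1.0000e+00]]
pack_a {'position': [200.8, 320.5], 'confidence': 0.81} [ 435.49879568 -355.3179675     0.        ]
pack_a {'position': [252.4, 94.7], 'confidence': 0.64} [ 615.72066454 -180.92235355    0.        ]
pack_a {'position': [382.2, 186.2], 'confidence': 0.64} [459.6533379  -74.38773213   0.        ]
pack_a_neck {'position': [281.2, 37.0], 'confidence': 0.83} [ 634.34535343 -158.88047835   52.        ]
```

View pics/w1.png

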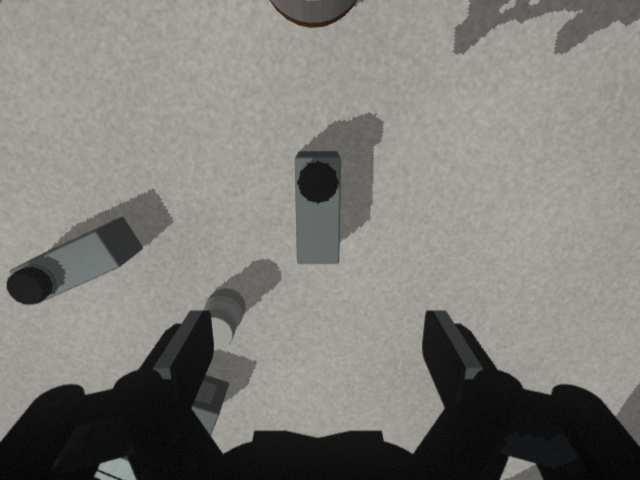

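The wrist view shows P3 squarely between the fingers: its top face spans cols 297–340, the cap is at (182, 318), and the rear edge is at row 263. I'll do a quick numeric check along its length, including a triangulated height.

Run:
```python
from fit import *
np.set_printoptions(precision=2,suppress=True)
d=cam("wrist");t=cam("top")
print("rear-edge mid",atz(d,(263.5,318),52),"cap@69",atz(d,(182,318.3),69))
print("cap tri",tri([ray(d,(182,318.3)),ray(t,(288.6,449.1))]))
m=[r for r in ctrl.trace("wrist","pack_a") if r["confidence"]>.3]
for r in m: 
    if abs(r["position"][1]-318)<25: print(fit([(d,r["mask"].astype(float))],(440.5,-357,-1.03),69))
```

```text
rear-edge mid [ 413.12 -312.71   52.  ] cap@69 [ 454.34 -381.66   69.  ]
cap tri (array([ 454.25, -381.12,   65.66]), [np.float64(0.2288148405905791), np.float64(0.22881484059045237)])
(array([ 438.73, -354.8 ,   -1.03]), np.float64(0.02684231378763867))
```

```bash
python3 -m crank '[[[-0.1,0,0.5,0],[0,0,1,0],[0,0,1,0],[0,0,1,0],[0,0,1,0],[0,0,1,0],[0,0,1,0],[0,0,0.9,0],[0,0,0.7,0],[0,0,0.4,0],[0,0,0.15,0],[0,0,0,0]]]' -1
python3 -m crank '[[[0,0,0,0],[0,0,0,0],[0,0,0,0],[0,0,0,0],[0,0,0,0],[0,0,0,0],[0,0,0,0],[0,0,0,0],[0,0,0,0],[0,0,0,0]]]' 1
```

```text
clock: 6.12
eef_pos: [439.1, -355.4, 14.6]
tool_rot: [3.141, 0.001, -1.03]
force: [0.1, -1.1, 0.5]
width: 85.1
gripper_force: 0.0
clock: 6.95
eef_pos: [440.0, -356.0, 16.2]
tool_rot: [-3.141, -0.002, -1.03]
force: [0.2, -0.1, 6.4]
width: 39.6
gripper_force: 61.9
```

Gripped at 39.6 mm. Next I lift, turn to the tray yaw and carry it towards slot2.

```bash
python3 -m crank '[[[0,0,-0.4,0],[0,0,-0.8,0],[0,0,-0.8,0],[0,0,-0.8,0],[0,0,-0.8,0],[0,0,-0.8,0],[0,0,-0.6,0],[0,0,0,-0.5],[0,0,0,-1],[0,0,0,-1],[0,0,0,-1],[0,0,0,-1]]]'
python3 -m crank '[[[0,0,0,-1],[0,0,0,-1],[0,0,0,-1],[0,0,0,-1],[0,0,0,-1],[0,0,0,-1],[0,0,0,-1],[0,0,0,-0.75],[0,0,0,-0.5],[0,-0.3,0,0],[0,-0.6,0,0]]]'
python3 -m crank '[[[0.1,-0.9,0,0],[0.1,-1,0,0],[0.1,-1,0,0],[0.1,-1,0,0],[0.1,-1,0,0],[0.1,-1,0,0],[0.1,-1,0,0],[0.1,-1,0,0],[0.1,-1,0,0],[0,-1,0,0],[0,-1,0,0],[0,-1,0,0]]]'
python3 -m crank '[[[0,-1,0,0],[0,-1,0,0],[0,-1,0,0],[0,-1,0,0],[0,-1,0,0],[0,-1,0,0],[0,-1,0,0],[0,-1,0,0],[0,-1,0,0],[0,-0.8,0,0],[0,-0.5,0,0],[0,-0.3,0,0]]]'
python3 -m crank '[[[0,-0.2,0,0],[0,0,0,0],[0,0,0,0]]]'
python3 -c "
from mv import *
delta(469.5,298.7,19.5,-.009)"
```

```text
clock: 7.95
eef_pos: [438.8, -354.9, 140.3]
tool_rot: [3.142, 0.001, -0.666]
force: [-0.2, -0.4, -3.0]
width: 39.6
gripper_force: 61.0
clock: 8.87
eef_pos: [438.7, -334.1, 140.2]
tool_rot: [3.14, 0.0, -0.015]
force: [0.6, 0.0, -2.8]
width: 39.1
gripper_force: 61.0
clock: 9.87
eef_pos: [463.8, -33.0, 140.3]
tool_rot: [-3.141, 0.001, -0.01]
force: [0.2, -0.1, -4.0]
width: 39.3
gripper_force: 61.0
clock: 10.87
eef_pos: [466.2, 231.9, 140.1]
tool_rot: [-3.141, 0.001, -0.007]
force: [0.2, -0.4, -3.4]
width: 39.3
gripper_force: 61.0
clock: 11.12
eef_pos: [467.7, 233.1, 140.0]
tool_rot: [3.141, 0.0, -0.012]
force: [0.1, -0.0, -3.4]
width: 39.0
gripper_force: 61.0
at [467.7 233.1 140. ] rot [ 3.141  0.    -0.012] q [-0.62  0.58  0.15  1.96 -0.15  0.61 -1.95] w 39.0 t 11.1
yaw -0.012: dx 0.04 dy -2.63; yaw -0.009: dx 0.05 dy -2.63; dz 4.82 turn -0.03
```

```bash
python3 -m crank '[[[0.05,-0.4,0,0],[0,-0.8,0,0],[0,-0.8,0,0],[0,-0.45,0,0],[0,-0.18,0,0],[0,0,0,0],[0,0,0,0]]]'
python3 - <<'E'
from fit import *
np.set_printoptions(precision=2,suppress=True)
s=ctrl.read_state();p=s["eef_pos"];print(p)
D={n:cam(n) for n in("scene","wrist")}
cv2.imwrite("pics/w2.png",np.hstack([cv2.resize(D[n]["img"],(400,300)) for n in D])[:,:,::-1])
for n in D:
    for r in ctrl.place_of(n,"slot0"): print(n,r["confidence"],np.array(r["position"]),atz(D[n],r["position"],4))
    for r in ctrl.place_of(n,"pack_a")+ctrl.place_of(n,"pack_a_neck"): print("pack",n,r["confidence"],np.array(r["position"]),atz(D[n],r["position"],p[2]-15))
E
```

```text
clock: 11.7
eef_pos: [469.7, 298.7, 139.9]
tool_rot: [3.14, 0.0, -0.011]
force: [-0.0, -0.6, -3.7]
width: 39.2
gripper_force: 61.1
[469.72 298.71 139.88]
scene 0.65 [198.5 475.8] [469.3  296.07   4.  ]
scene 0.62 [202.2 444.4] [466.98 217.91   4.  ]
scene 0.6 [205.1 415.9] [463.43 148.02   4.  ]
pack scene 0.76 [279.5 287.5] [ 715.18 -195.78  124.88]
pack scene 0.74 [156.7 487.6] [456.51 303.55 124.88]
pack scene 0.62 [216.8 324.3] [569.5  -96.46 124.88]
pack scene 0.94 [266.1 299.6] [ 687.75 -168.    124.88]
wrist 0.87 [225.1 517.4] [466.51 141.09   4.  ]
wrist 0.72 [222.7 418.3] [469.46 219.16   4.  ]
pack wrist 0.62 [299.5 320.1] [468.27 297.19 124.88]
```

View pics/w2.png

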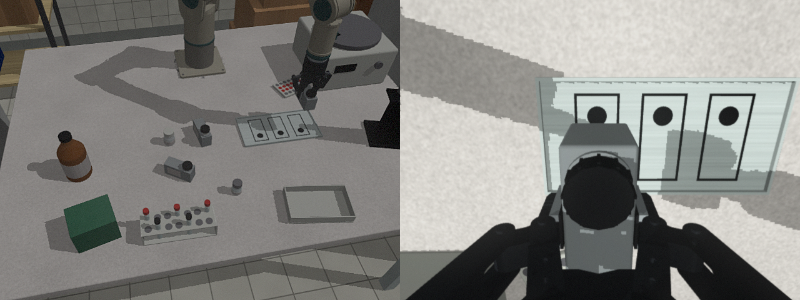

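The wrist view shows the pack held above slot2 with its cap end towards the dot, and the neighbouring dots at about (117, 663) and (117, 728) in the composite. I'm lowering it now.

```bash
python3 -m crank '[[[0,0,0.4,0],[0,0,0.7,0],[0,0,0.8,0],[0,0,0.8,0],[0,0,0.8,0],[0,0,0.5,0],[0,0,0.3,0],[0,0,0.2,0],[0,0,0.1,0],[0,0,0.05,0],[0,0,0,0],[0,0,0,0]]]'
```

```text
clock: 13.1
eef_pos: [470.2, 300.3, 24.5]
tool_rot: [-3.141, -0.001, -0.01]
force: [0.2, -0.3, -4.1]
width: 39.2
gripper_force: 61.1
```

```bash
python3 -m crank '[[[0,0,0.1,0],[0,0,0.05,0],[0,0,0,0]]]'; python3 -m crank '[[[0,0,0.04,0],[0,0,0,0]]]';python3 -m crank '[[[0,0,0.04,0],[0,0,0,0]]]'
```

```text
clock: 13.35
eef_pos: [470.0, 300.2, 20.2]
tool_rot: [-3.141, -0.001, -0.01]
force: [-0.5, -0.0, -2.9]
width: 39.2
gripper_force: 61.3
clock: 13.52
eef_pos: [470.0, 300.2, 20.2]
tool_rot: [-3.141, -0.001, -0.01]
force: [-1.9, -1.1, 6.5]
width: 39.2
gripper_force: 62.2
clock: 13.68
eef_pos: [470.0, 300.2, 20.1]
tool_rot: [-3.141, -0.001, -0.01]
force: [-3.7, -1.8, 15.7]
width: 39.5
gripper_force: 63.4
```

```bash
python3 -m crank '[[[0,0,0,0],[0,0,0,0],[0,0,0,0],[0,0,0,0],[0,0,-0.2,0],[0,0,-0.5,0],[0,0,-0.8,0],[0,0,-1,0],[0,0,-1,0],[0,0,-1,0],[0,0,-0.5,0]]]' -0.45
python3 -m crank '[[[0.15,0.5,-0.3,0],[0.3,1,-0.3,0],[0.3,1,-0.3,0],[0.3,1,-0.3,0],[0.3,1,-0.3,0],[0.3,1,-0.3,0],[0.3,1,-0.3,0],[0.3,1,-0.3,0],[0.3,1,-0.3,0],[0.3,1,-0.3,0],[0.3,1,-0.3,0]]]'
python3 -m crank '[[[0.3,1,-0.2,0],[0.3,1,0,0],[0.3,1,0,0],[0.3,1,0,0],[0.3,1,0,0],[0.3,1,0,0],[0.3,1,0,0],[0.3,1,0,0],[0.3,0.5,0,0],[0.2,0.3,0,0]]]' -1
python3 -m crank '[[[0,0,0,-1],[0,0,0,-1],[0,0,0,-1],[0,0,0,-1],[0,0,0,-1],[0,0,0,-1],[0,0,0,-1],[0,0,0,-1],[0,0,0,-1],[0,0,0,-1],[0,0,0,-1],[0,0,0,-1]]]'
python3 -m crank '[[[0,0,0,-0.1],[0,0,0,0]]]'
python3 - <<'E'
from fit import *
from mv import delta
np.set_printoptions(precision=2,suppress=True)
d=cam("wrist");t=cam("top")
cv2.imwrite("pics/w3.png",np.hstack([cv2.resize(x["img"],(400,300)) for x in (d,t)])[:,:,::-1])
for r in ctrl.trace("wrist","pack_a"):
    if r["confidence"]>.3: print(r["position"],r["mask"].sum())
    if abs(r["position"][1]-320)<60: print(fit([(d,r["mask"].astype(float))],(617.5,-186,.957),69))
for r in ctrl.trace("top","pack_a"):
    if np.hypot(r["position"][0]-283,r["position"][1]-177)<30: print("placed",r["confidence"],fit([(t,r["mask"].astype(float))],(469.5,299,0),69,4))
delta(617.5,-186,15,.957)
E
```

```text
clock: 14.6
eef_pos: [471.2, 300.7, 147.0]
tool_rot: [-3.139, -0.004, -0.011]
force: [0.3, 0.8, -0.2]
width: 61.7
gripper_force: 0.0
clock: 15.52
eef_pos: [545.3, 34.0, 226.0]
tool_rot: [3.141, 0.001, -0.011]
force: [0.5, 0.0, -0.4]
width: 61.9
gripper_force: 0.0
clock: 16.35
eef_pos: [615.0, -188.2, 230.4]
tool_rot: [3.14, 0.001, -0.015]
force: [0.3, 0.1, 0.1]
width: 85.5
gripper_force: 0.0
clock: 17.35
eef_pos: [615.3, -183.7, 230.5]
tool_rot: [-3.14, 0.0, 0.954]
force: [0.2, -1.1, -0.4]
width: 85.4
gripper_force: 0.0
clock: 17.52
eef_pos: [615.6, -183.9, 230.5]
tool_rot: [-3.141, 0.0, 0.956]
force: [-0.4, -0.6, -0.7]
width: 85.1
gripper_force: 0.0
[204.1, 317.0] 5034
(array([ 616.79, -183.78,    0.96]), np.float64(0.03465186730234406))
[202.3, 115.9] 6625
placed 0.94 (array([468.13, 298.21,  -0.03]), np.float64(0.05899784482758621))
at [ 615.9 -183.9  230.6] rot [-3.14  0.    0.96] q [ 0.3   0.62 -0.09  1.54  0.06  0.99 -0.42] w 85.5 t 17.7
yaw 0.957: dx -0.03 dy 0.10; yaw 0.957: dx -0.03 dy 0.10; dz 8.62 turn -0.00
```

View pics/w3.png

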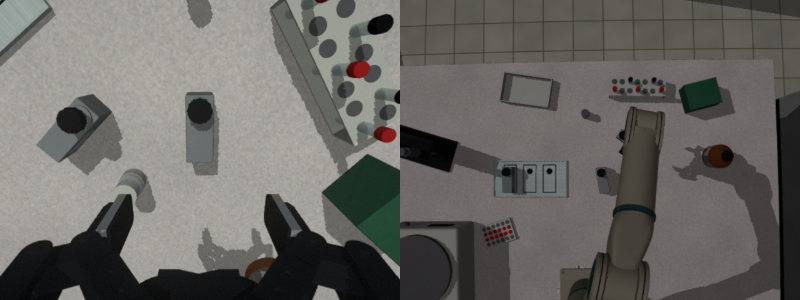

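P3 stands on slot2 at (468, 298), yaw -0.03, and P1 is centred between the fingers (wrist half, about (127, 200)). Picking up P1.

```bash
python3 -m crank '[[[0,0.05,0.5,0],[0,0,1,0],[0,0,1,0],[0,0,1,0],[0,0,1,0],[0,0,1,0],[0,0,1,0],[0,0,0.9,0],[0,0,0.7,0],[0,0,0.4,0],[0,0,0.1,0],[0,0,0,0]]]' -1
python3 -m crank '[[[0,0,0,0],[0,0,0,0],[0,0,0,0],[0,0,0,0],[0,0,0,0],[0,0,0,0],[0,0,0,0],[0,0,0,0],[0,0,0,0],[0,0,0,0]]]' 1
python3 -m crank '[[[0,0,-0.4,0],[0,0,-0.8,0],[0,0,-0.8,0],[0,0,-0.8,0],[0,0,-0.8,0],[0,0,-0.8,0],[0,0,-0.6,0],[0,0,0,0.5],[0,0,0,1],[0,0,0,1],[0,0,0,1],[0,0,0,1]]]'
python3 -m crank '[[[0,0,0,1],[0,0,0,1],[0,0,0,1],[0,0,0,1],[0,0,0,1],[0,0,0,1],[0,0,0,1],[0,0,0,0.6],[0,0,0,0],[0,0,0,0]]]'
python3 -c "
from mv import *
delta(469,218.8,20,-.009)"
```

```text
clock: 18.72
eef_pos: [616.7, -184.6, 14.7]
tool_rot: [-3.14, 0.0, 0.958]
force: [-0.4, 0.4, 0.5]
width: 85.6
gripper_force: 0.0
clock: 19.55
eef_pos: [617.9, -184.9, 16.8]
tool_rot: [3.14, -0.001, 0.958]
force: [-0.5, -0.4, 6.8]
width: 39.3
gripper_force: 61.8
clock: 20.55
eef_pos: [616.5, -184.5, 140.8]
tool_rot: [-3.141, 0.0, 0.594]
force: [0.5, -0.2, -2.3]
width: 39.0
gripper_force: 60.8
clock: 21.38
eef_pos: [616.8, -184.4, 140.6]
tool_rot: [-3.141, 0.001, -0.009]
force: [0.5, 0.0, -1.5]
width: 39.5
gripper_force: 60.8
at [ 616.8 -184.4  140.6] rot [-3.141e+00  1.000e-03 -9.000e-03] q [ 0.14  0.73  0.19  1.62 -0.17  0.81 -1.18] w 39.5 t 21.4
yaw -0.009: dx -6.05 dy -16.08; yaw -0.009: dx -6.06 dy -16.08; dz 4.82 turn 0.01
```

```bash
python3 -m crank '[[[-0.15,-0.4,0,0],[-0.38,-1,0,0],[-0.38,-1,0,0],[-0.38,-1,0,0],[-0.38,-1,0,0],[-0.38,-1,0,0],[-0.38,-1,0,0],[-0.38,-1,0,0],[-0.38,-1,0,0],[-0.38,-1,0,0],[-0.38,-1,0,0],[-0.38,-1,0,0]]]'
python3 -m crank '[[[-0.38,-1,0,0],[-0.38,-1,0,0],[-0.38,-1,0,0],[-0.3,-0.8,0,0],[-0.2,-0.5,0,0],[-0.1,-0.3,0,0],[0,-0.1,0,0],[0,0,0,0],[0,0,0,0]]]'
python3 - <<'E'
from mv import *
delta(469,218.8,20,-.009)
d=cam("wrist")
for r in ctrl.place_of("wrist","slot0"): print(r["confidence"],r["position"],atz(d,r["position"],4).round(1))
E
```

```text
clock: 22.38
eef_pos: [510.5, 103.2, 140.8]
tool_rot: [-3.141, 0.0, -0.009]
force: [0.0, 0.4, -2.3]
width: 39.2
gripper_force: 60.9
clock: 23.13
eef_pos: [469.9, 218.3, 140.7]
tool_rot: [3.141, -0.001, -0.011]
force: [0.2, -0.4, -2.8]
width: 39.4
gripper_force: 60.9
at [469.9 218.3 140.7] rot [ 3.141e+00 -1.000e-03 -1.100e-02] q [-0.65  0.58  0.25  1.98 -0.24  0.61 -1.84] w 39.4 t 23.1
yaw -0.011: dx -0.04 dy -0.02; yaw -0.009: dx -0.04 dy -0.02; dz 4.83 turn -0.03
0.69 [227.6, 413.3] [465.5 142.7   4. ]
```

```bash
python3 -m crank '[[[-0.04,0,0.4,0],[0,0,0.7,0],[0,0,0.8,0],[0,0,0.8,0],[0,0,0.8,0],[0,0,0.5,0],[0,0,0.3,0],[0,0,0.2,0],[0,0,0.15,0],[0,0,0.1,0],[0,0,0,0],[0,0,0,0]]]'
python3 -m crank '[[[0,0,0.04,0],[0,0,0,0]]]';python3 -m crank '[[[0,0,0.04,0],[0,0,0,0]]]'
```

```text
clock: 24.23
eef_pos: [468.8, 219.5, 22.3]
tool_rot: [-3.141, -0.001, -0.01]
force: [0.0, -0.7, -1.2]
width: 39.4
gripper_force: 60.9
clock: 24.4
eef_pos: [468.7, 219.5, 21.2]
tool_rot: [-3.141, -0.001, -0.01]
force: [0.8, 0.5, -2.3]
width: 39.1
gripper_force: 60.9
clock: 24.57
eef_pos: [468.8, 219.6, 20.8]
tool_rot: [-3.141, -0.001, -0.01]
force: [-1.4, -0.4, 5.2]
width: 39.2
gripper_force: 61.6
```

```bash
python3 -m crank '[[[0,0,0.02,0],[0,0,0,0],[0,0,0,0],[0,0,0,0],[0,0,-0.2,0],[0,0,-0.5,0],[0,0,-0.8,0],[0,0,-1,0],[0,0,-1,0],[0,0,-1,0],[0,0,-0.5,0]]]' -0.45
python3 -m crank '[[[0,0.5,-0.3,0],[0,1,-0.3,0],[0,1,-0.3,0],[0,1,-0.3,0],[0,1,-0.3,0],[0,1,-0.3,0],[0,1,-0.3,0],[0,1,-0.3,0],[0,1,-0.3,0],[0,1,-0.3,0],[0,1,-0.3,0],[0,0.8,0,0]]]'
python3 -m crank '[[[-0.1,0.4,0,0],[-0.1,0.2,0,0],[0,0,0,-0.6],[0,0,0,-1],[0,0,0,-0.4],[0,0,0,0],[0,0,0,0]]]' -1
python3 - <<'E'
from fit import *
from mv import delta
np.set_printoptions(precision=2,suppress=True)
d=cam("wrist");t=cam("top")
cv2.imwrite("pics/w4.png",np.hstack([cv2.resize(x["img"],(400,300)) for x in (d,t)])[:,:,::-1])
for r in ctrl.trace("wrist","pack_c"):
    if abs(r["position"][1]-320)<60: print(r["position"],fit([(d,r["mask"].astype(float))],(461,-78,.153),81))
for r in ctrl.trace("top","pack_a"):
  for y in(299,219):
    if np.hypot(r["position"][0]-283,r["position"][1]-(177 if y>250 else 207))<15: print("placed",r["confidence"],fit([(t,r["mask"].astype(float))],(469.5,y,0),69,4))
delta(461,-78,16,.153)
E
```

```text
clock: 25.48
eef_pos: [469.6, 219.7, 147.3]
tool_rot: [-3.14, -0.003, -0.01]
force: [0.9, 0.0, 0.7]
width: 62.0
gripper_force: 0.0
clock: 26.48
eef_pos: [465.1, -66.3, 227.7]
tool_rot: [3.141, -0.001, -0.013]
force: [0.6, 0.1, 0.2]
width: 61.8
gripper_force: 0.0
clock: 27.07
eef_pos: [459.8, -77.2, 226.4]
tool_rot: [-3.141, 0.001, 0.15]
force: [0.8, 0.0, 0.3]
width: 85.1
gripper_force: 0.0
[202.3, 315.1] (array([460.87, -75.1 ,   0.15]), np.float64(0.03966205687573043))
placed 0.88 (array([468.72, 297.9 ,  -0.01]), np.float64(0.06825657894736842))
placed 0.61 (array([470.39, 220.16,   0.03]), np.float64(0.11902390438247012))
at [460.3 -77.8 226.7] rot [-3.14  0.    0.15] q [-0.08  0.39  0.25  2.02 -0.14  0.75 -1.16] w 85.1 t 27.3
yaw 0.150: dx 0.03 dy 0.01; yaw 0.153: dx 0.03 dy 0.01; dz 8.43 turn -0.04
```

View pics/w4.png

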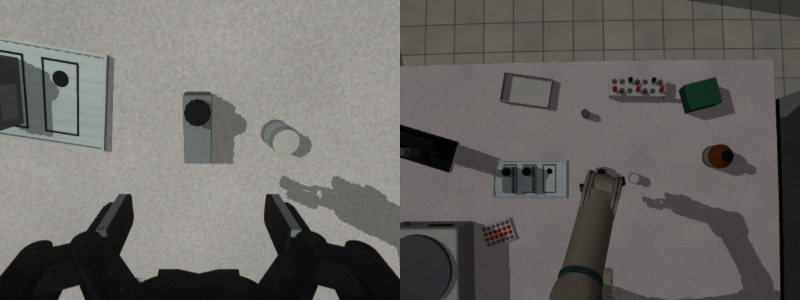

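Both placed packs sit on their outlines, and pack_c is centred between the fingers (about (128, 198)) with the jar clear at (135, 280). Grasping pack_c and carrying it to slot0.

```bash
python3 -m crank '[[[0.03,-0.05,0.5,0],[0,0,1,0],[0,0,1,0],[0,0,1,0],[0,0,1,0],[0,0,1,0],[0,0,1,0],[0,0,0.8,0],[0,0,0.6,0],[0,0,0.4,0],[0,0,0.1,0],[0,0,0,0]]]' -1
python3 -m crank '[[[0,0,0,0],[0,0,0,0],[0,0,0,0],[0,0,0,0],[0,0,0,0],[0,0,0,0],[0,0,0,0],[0,0,0,0],[0,0,0,0],[0,0,0,0]]]' 1
python3 -m crank '[[[0,0,-0.4,0],[0,0,-0.8,0],[0,0,-0.8,0],[0,0,-0.8,0],[0,0,-0.8,0],[0,0,-0.8,0],[0,0,-0.6,0],[0,0,0,0.5],[0,0,0,1],[0,0,0,0.5],[0,0,0,0],[0,0,0,0]]]'
python3 -c "
from mv import *
delta(468,139.2,20,-.009)"
```

```text
clock: 28.27
eef_pos: [460.5, -76.6, 15.8]
tool_rot: [-3.142, 0.002, 0.149]
force: [1.3, 0.7, 0.3]
width: 85.2
gripper_force: 0.0
clock: 29.1
eef_pos: [461.4, -76.7, 17.6]
tool_rot: [-3.141, -0.001, 0.15]
force: [-0.3, -0.4, 6.1]
width: 39.0
gripper_force: 61.3
clock: 30.1
eef_pos: [460.8, -76.7, 142.2]
tool_rot: [-3.142, 0.0, -0.009]
force: [-0.4, 0.4, -2.3]
width: 39.2
gripper_force: 60.8
at [460.8 -76.7 142.2] rot [-3.142  0.    -0.009] q [-0.19  0.55  0.43  2.11 -0.42  0.56 -1.04] w 39.2 t 30.1
yaw -0.009: dx 0.21 dy -8.64; yaw -0.009: dx 0.21 dy -8.64; dz 4.89 turn 0.00
```

```bash
python3 -m crank '[[[0,-0.4,0,0],[0.05,-1,0,0],[0.05,-1,0,0],[0.05,-1,0,0],[0.05,-1,0,0],[0,-1,0,0],[0,-1,0,0],[0,-1,0,0],[0,-0.7,0,0],[0,-0.4,0,0],[0,-0.15,0,0],[0,0,0,0]]]'
python3 -m crank '[[[0,0,0.4,0],[0,0,0.7,0],[0,0,0.8,0],[0,0,0.8,0],[0,0,0.8,0],[0,0,0.5,0],[0,0,0.3,0],[0,0,0.2,0],[0,0,0.15,0],[0,0,0.1,0],[0,0,0,0],[0,0,0,0]]]'
python3 -m crank '[[[0,0,0.04,0],[0,0,0,0]]]';python3 -m crank '[[[0,0,0.04,0],[0,0,0,0]]]'
```

```text
clock: 31.1
eef_pos: [468.0, 140.1, 141.8]
tool_rot: [3.142, 0.001, -0.008]
force: [-0.5, -0.6, -1.8]
width: 39.2
gripper_force: 60.9
clock: 32.1
eef_pos: [468.7, 139.4, 23.6]
tool_rot: [-3.141, -0.001, -0.01]
force: [-0.5, -0.2, -2.0]
width: 39.2
gripper_force: 60.9
clock: 32.27
eef_pos: [468.6, 139.6, 22.5]
tool_rot: [-3.141, -0.001, -0.01]
force: [0.2, -0.6, -3.5]
width: 39.6
gripper_force: 60.9
clock: 32.43
eef_pos: [468.5, 139.6, 21.6]
tool_rot: [-3.141, -0.001, -0.01]
force: [0.2, -0.4, 1.8]
width: 39.5
gripper_force: 61.1
```

```bash
python3 -m crank '[[[0,0,0.03,0],[0,0,0,0],[0,0,0,0],[0,0,0,0],[0,0,0,0],[0,0,-0.2,0],[0,0,-0.5,0],[0,0,-0.8,0],[0,0,-1,0],[0,0,-1,0],[0,0,-0.5,0]]]' -0.45
python3 -m crank '[[[0.2,0,0,0],[0.6,0,0,0],[0.4,0,0,0],[0,0,0,0],[0,0,0,0],[0,0,0,0],[0,0,0,0],[0,0,0,0]]]' 1
python3 - <<'E'
from h import *
from mv import delta
np.set_printoptions(precision=2,suppress=True)
D={n:cam(n) for n in("top","scene","wrist")}
cv2.imwrite("pics/w5.png",np.hstack([cv2.resize(D[x]["img"],(400,300)) for x in ("scene","wrist")])[:,:,::-1])
for n in D:
    for t in("cap_top","pack_c"):
        for r in ctrl.place_of(n,t):
            if r["confidence"]>.3:print(n,t,round(r["confidence"],2),r["position"],atz(D[n],r["position"],85 if t=="cap_top" else 4))
delta(498.5,139.4,85)
E
```

```text
clock: 33.35
eef_pos: [469.3, 139.4, 123.1]
tool_rot: [-3.141, -0.003, -0.011]
force: [0.3, 0.0, -0.7]
width: 61.9
gripper_force: 0.0
clock: 34.02
eef_pos: [497.5, 139.1, 120.2]
tool_rot: [3.142, 0.001, -0.01]
force: [0.5, -0.4, 0.8]
width: -0.1
gripper_force: 0.0
top pack_c 0.89 [285.7, 239.9] [467.14 136.11   4.  ]
scene cap_top 0.55 [192.6, 416.5] [499.46 128.22  85.  ]
scene pack_c 0.79 [204.4, 443.0] [473.37 212.26   4.  ]
scene pack_c 0.74 [205.9, 413.2] [464.77 140.93   4.  ]
scene pack_c 0.71 [200.1, 480.8] [476.69 305.91   4.  ]
scene pack_c 0.41 [195.4, 452.5] [448.68 244.55   4.  ]
wrist cap_top 0.81 [276.2, 318.4] [499.08 138.79  85.  ]
wrist pack_c 0.8 [269.6, 110.0] [468.63 297.8    4.  ]
wrist pack_c 0.61 [269.8, 207.3] [467.7  223.69   4.  ]
wrist pack_c 0.55 [269.9, 317.9] [466.75 139.35   4.  ]
at [498.3 139.1 120.4] rot [-3.14  0.   -0.01] q [-0.63  0.65  0.46  2.   -0.49  0.6  -1.42] w 0.1 t 34.5
yaw -0.010: dx 0.01 dy -0.01; dz 1.42 turn 0.00
```

View pics/w5.png

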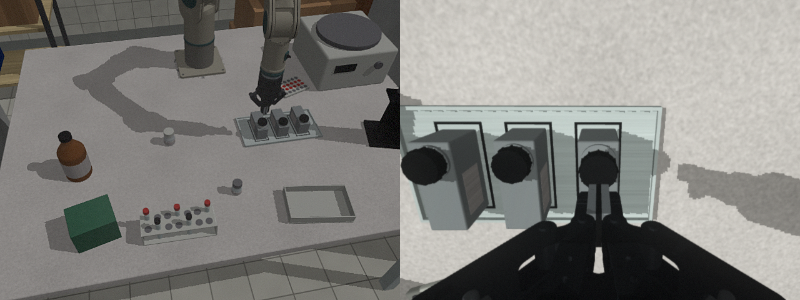

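All three packs stand on their outlines, and the shut fingers are over pack_c's cap (wrist half, about (168, 598)). Pressing.

```bash
python3 -m crank '[[[0,0,0.4,0],[0,0,0.5,0],[0,0,0.3,0],[0,0,0.15,0],[0,0,0,0]]]'; python3 -m crank '[[[0,0,0.15,0],[0,0,0.15,0],[0,0,0.1,0],[0,0,0.1,0],[0,0,0,0]]]'; python3 -m crank '[[[0,0,0.08,0],[0,0,0.04,0],[0,0,0,0]]]'
```

```text
clock: 34.88
eef_pos: [497.6, 138.8, 85.5]
tool_rot: [3.141, 0.002, -0.01]
force: [0.1, -0.2, -0.1]
width: -0.2
gripper_force: 0.0
clock: 35.3
eef_pos: [498.6, 139.0, 74.4]
tool_rot: [-3.141, -0.001, -0.01]
force: [-0.1, 0.2, 0.6]
width: 0.0
gripper_force: 0.0
clock: 35.55
eef_pos: [498.7, 139.0, 72.9]
tool_rot: [-3.14, -0.001, -0.011]
force: [-3.3, -1.2, 17.6]
width: -0.1
gripper_force: 9.0
```

```bash
python3 -m crank '[[[0,0,0.06,0],[0,0,0,0],[0,0,0,0]]]'; python3 -m crank '[[[0,0,-0.3,0],[0,0,-0.8,0],[0,0,-1,0],[0,0,-1,0],[0,0,-1,0],[0,0,-1,0],[0,0,-1,0],[0,1,0,0],[0,1,0,0],[0,1,0,0],[0,1,0,0],[0,1,0,0]]]'; python3 -m crank '[[[0,1,0,0],[0,1,0,0],[0,1,0,0],[0,1,0,0],[0,1,0,0],[0,1,0,0],[0,1,0,0],[0,0.5,0,0],[0,0,0,0]]]'
python3 - <<'E'
from fit import *
np.set_printoptions(precision=2,suppress=True)
D={n:cam(n) for n in("top","scene")}
cv2.imwrite("pics/e1.png",np.hstack([cv2.resize(D["top"]["img"][230:350,130:290],(400,300)),cv2.resize(D["scene"]["img"][150:270,370:530],(400,300))])[:,:,::-1])
def blob(n,P):
    g=D[n]["img"].max(2);r,c=proj(D[n],P).astype(int);w=12;s=g[r-w:r+w+1,c-w:c+w+1]<40
    k,l,st,ce=cv2.connectedComponentsWithStats(s.astype(np.uint8));i=1+st[1:,4].argmax()
    return np.array([ce[i][1]+r-w,ce[i][0]+c-w])
T={n:[r for r in ctrl.trace(n,"pack_a") if r["confidence"]>.25] for n in D}
for y in(139,219,299):
    print(y,"cap",tri([ray(D[n],blob(n,(499,y,70))) for n in D])[0])
    for n in D:
        r=min(T[n],key=lambda r:np.hypot(*(np.array(r["position"])-proj(D[n],(469,y,34)))))
        print(n,fit([(D[n],r["mask"].astype(float))],(469,y,0),69,4))
E
```

```text
clock: 35.8
eef_pos: [498.8, 139.0, 72.7]
tool_rot: [-3.139, -0.002, -0.011]
force: [-6.8, -0.8, 32.2]
width: 0.2
gripper_force: 16.0
clock: 36.8
eef_pos: [497.0, 13.2, 222.3]
tool_rot: [-3.141, -0.0, -0.01]
force: [0.2, 0.7, 0.2]
width: -0.3
gripper_force: 0.0
clock: 37.55
eef_pos: [494.7, -177.4, 222.5]
tool_rot: [3.139, -0.001, -0.016]
force: [0.3, -0.8, -0.8]
width: 0.1
gripper_force: 0.0
139 cap [497.84 137.41  63.77]
top (array([468.93, 138.84,  -0.01]), np.float64(0.03738767650834403))
scene (array([469.95, 135.82,  -0.02]), np.float64(0.04803872889771599))
219 cap [498.61 214.33  64.04]
top (array([469.43, 219.83,  -0.  ]), np.float64(0.06509433962264151))
scene (array([471.69, 216.93,   0.01]), np.float64(0.047939068100358424))
299 cap [498.21 295.    64.34]
top (array([466.41, 297.98,   0.04]), np.float64(0.14048459563543003))
scene (array([472.2 , 297.81,  -0.04]), np.float64(0.056128359592215016))
```

View pics/e1.png

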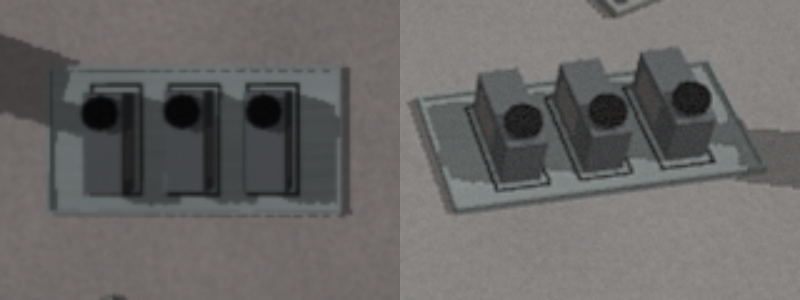

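The picture shows all three packs upright on their outlines, cap ends over the dots. The caps measure the same height (63.8, 64.0 and 64.3 mm), so pack_c's cap is shut.

```bash
python3 -c "
from cell import ctrl
print(ctrl.finish_job())"
```

```text
the job is handed in; nothing more can be done
None
```

The job is handed in: by my last measurements all three packs stand on their outlines with cap ends over the dots, pack_c's cap is pressed shut, and the jar, vial and bottle were not touched; it took about 38 s, and no verdict was returned.

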